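Shut the cabinet and find its hidden child lock

ROBOT

A 6-joint arm with a two-finger parallel gripper is mounted at the origin on the work surface. World frame = base frame: x ahead of the robot, y to its left, z up, the work surface at z = 0. Lengths are in mm, angles in rad, forces in N, time in s.
With the tool pointing down it reaches from about 400 to 925 mm from the base axis. Payload 12.5 kg.
Tool frame: the origin (TCP) lies between the finger pads; the fingertips stand 17 mm ahead of it and the grasp point (between the pads) lies 2 mm behind it; z points along the fingers, x is the direction in which the jaws open and shut, and the axes are right-handed (so a half turn about z gives the same grasp; the last joint's range is limited). The gripper opens to 95 mm and grips with 3 to 60 N. Pads are 20 mm wide; open, the fingers measure 119 mm over their backs; the gripper's body (75 mm by 180 mm) begins 59 mm behind the grasp point.
Start: joints at [-1.313, 0.491, 1.559, -0, 1.092, -0.106], TCP at [222.416, -584.103, 231.661] pointing down, gripper open.
Joint ranges: [-3.1, 3.1], [-0.84, 2.19], [0.05, 2.79], [-1.13, 4.28], [0.06, 2.93], [-2.69, 2.69]. Speed limits (rad/s): [2.22, 2.22, 2.79, 3.14, 3.14, 3.14].

INTERFACE

Orientations are given as a rotation vector (axis times angle).
In Python, from rig import manip gives the robot as it stands.
- The arm moves only by the tool move_arm, never from a script. Its argument "plan" is a list of rows, each a list of 7 numbers: the closure, from -1 (fully open) to 1 (shut), then the shift along the tool's x, y, z in m, then the turn, a rotation vector about the tool's x, y, z in rad. In form: [[gripper, dx, dy, dz, rx, ry, rz], ...]. A call has 1 to 10 rows; each row shifts and turns the pose as measured when the row begins, along the tool's axes as they then stand; what a row does not reach is not made up. A row lasts 1/8 s, in which the tool goes at most 62.5 mm and 10.7 degrees, less where a joint would pass 70% of its speed; a pose out of reach is approached as far as the arm can. A call is refused whole if a number of a shift passes 0.0625 or a number of a turn 0.188, either way. A call with a gripper value outside its range is refused whole. The fingers move at their own pace and stop on an object; "grip_force" is the grip in N (left out, the last holds). Time passes only in rows, so rows that do not move let the fingers close. It gives the time, the measured TCP pose, the force and the opening at its end, in the units of the state.
- manip.state(): the state, without advancing time (a new reading comes with each control period).
- manip.get_image(name): name is "scene" or "top" or "wrist"; returns a dict with "frame" (384x512x3 uint8, blue, green, red), "vfov" (degrees; the focal length in pixels is half the picture's height over the tangent of half this angle, whatever the lens; pixels are square), "cx", "cy" (the principal point, pixels), "dist_coeffs" ([k1, k2, p1, p2, k3] as OpenCV has them; the pictures are not rectified), "pose" (4x4, takes a point from camera to world coordinates). Camera axes: x right, y up, looking along -z (the intrinsics and any distortion apply to the point x, -y, -z); pixel columns grow to the right and rows downward; lengths in mm; the calibration is good to about 2 mm. A picture is of the moment at which its call begins. There is no depth.
- manip.job_done(): hands the job in, once; it reports no verdict.
The state is a dict: "clock": time; "q": joint angles; "qvel": joint speeds; "joint_torque": joint torques, N m; "tcp_pos": TCP position; "ee_rot": TCP orientation; "force": force on the tool from outside, world axes, zero at the start; "wrist_torque": the same for the moment, N m; "gripper_width": opening from 0.0 (shut) to 1.0 (fully open).
Only numpy, scipy, OpenCV 4.12 (cv2) and the standard library are available. Lean on these libraries where they do the work, as an engineer would, in place of code of your own. Each camera call takes 0.05 s, during which the arm holds its last target. There are 200 camera calls.

TASK

Push the half-open swing door of the small plastic cabinet fully shut with the outside of the fingers, without lifting it on its hinge pins. Then feel over the six look-alike recessed squares in the cabinet's flat top for the one that gives, the concealed child lock, and press it all the way in with the fingertips, leaving the door shut. Only push and press: leave the tub, scoop, mug, jar and bottles standing where they are.

Things in the scene. Friction and masses are not known exactly. Their poses are not given: they have to be found in the camera images.
- cabinet: Small white plastic cabinet, 150 (its x, depth) x 220 (its y, width) x 200 mm high, fixed to the worktop; origin at the centre of its underside, z up; its open front faces its own -x (towards the robot).
- panel (a point): Centre of the flat top surface of the cabinet, 200 mm above the worktop; axes as the cabinet's. Six identical blue squares, 48 mm wide, each in a 50 mm square hole and 2 mm below the surface, are centred at x = -31 or +31 mm and y = -64, 0 or +64 mm from here. Five are blanks that do not give; one, a different one each time, is the child lock. Only pressing tells which.
- door (a joint): Swing door of the cabinet (green, smooth, no handle): 10 mm thick, 212 mm wide, from 4 to 190 mm above the worktop. 0 = shut, grows to 1.5 rad as its free edge swings out to the cabinet's -x; starts between 0.55 and 1.0. Turns lightly (under 1 N at its free edge) and stays where it is left.
- door_hinge (a point): Point on the door's upright hinge axis, 100 mm above the worktop, at the cabinet's left front corner (x = -81, y = +104 mm in its frame), mid-way in the door's thickness; the shut door reaches from there 208 mm towards the cabinet's -y. Axes as the cabinet's (it does not turn with the door).
- door_pins (a joint): How far the door has been lifted on its lift-off hinge pins: 0 = seated, up to 0.03 m. The door's own weight keeps it seated.
- catch (a joint): How far the child lock's square is pressed in: 0 = out (as at the start), 0.010 m = all the way in. It gives at about 3 N and stays in where it is left. Where it lies is not given.
- tub: Bystander: yellow formula tub with white flip-top lid, 114 mm across, 172 mm tall; origin at the centre of its underside.
- scoop: Bystander: yellow scoop, cup 42 mm across and 32 mm tall, with a handle reaching 92 mm from the cup's axis along its -x; origin under the cup.
- bottle_a: Bystander: glass bottle with orange cap, 60 mm across, 165 mm tall; origin at the centre of its underside.
- bottle_b: Bystander: glass bottle with blue cap, 60 mm across, 165 mm tall; origin at the centre of its underside.
- mug: Bystander: blue mug, 76 mm across, 85 mm tall, handle at its +y; origin at the centre of its underside.
- jar: Bystander: amber glass jar with red lid, 72 mm across, 100 mm tall; origin at the centre of its underside.

How it is judged:
By the outcome, as a careful person would: the job done as asked, in the order asked, and still so for the second after the job is handed in, with the robot touching nothing.
It also fails if it takes over 58 s, if anything falls off the work surface, if the arm or the gripper's body presses on something with over 40 N, if the wrist force passes 120 N, or if a joint passes its speed limit or range.

## Working session

There is one attempt and no reset: what is moved stays moved. The work goes in short steps, Python scripts to look and compute and a tool call to move; the robot and the scene stay as the last step left them, time stands still between calls to the robot, and variables do not carry over. Pictures are saved under pics/ and viewed, about 8 in all and at most 12, crops included, and the job is handed in when it is done.

Besides the shell and the picture viewer there is one more tool, called after ">>>" as name([rows], argument=value, ...), one row to a line, values as JSON. move_arm: Moves the arm, as the interface text tells. Its arguments: {"type":"object","properties":{"plan":{"type":"array","items":{"type":"array","items":{"type":"number"}}},"grip_force":{"type":"number"}},"required":["plan"]}

```bash
mkdir -p pics; cat > h.py <<'E'
import numpy as np, cv2
from rig import manip
def grab(n,f):
    im=manip.get_image(n); cv2.imwrite(f,im['frame']); 
    np.save('%s.npy'%n,im,allow_pickle=True); return im
def load(n): return np.load('%s.npy'%n,allow_pickle=True).item()
def K(im):
    f=im['frame'].shape[0]/2/np.tan(np.radians(im['vfov'])/2)
    return np.array([[f,0,im['cx']],[0,f,im['cy']],[0,0,1.]])
def ray(im,uv):
    p=cv2.undistortPoints(np.array([[uv]],float),K(im),np.array(im['dist_coeffs'],float))[0,0]
    P=np.array(im['pose']); return P[:3,3],P[:3,:3]@np.array([p[0],-p[1],-1])
def atz(im,uv,z):
    o,d=ray(im,uv); return o+d*(z-o[2])/d[2]
def proj(im,pts):
    P=np.array(im['pose']); c=(np.atleast_2d(pts)-P[:3,3])@P[:3,:3]
    c=c*[1,-1,-1]
    return cv2.projectPoints(c,np.zeros(3),np.zeros(3),K(im),np.array(im['dist_coeffs'],float))[0][:,0]
E
python3 - <<'E'
from h import *
a=grab('scene','pics/s1.png');b=grab('top','pics/t1.png')
for i in(a,b):print(np.round(i['pose'],2).tolist(),i['vfov'],i['dist_coeffs'])
print(manip.state())
E
```

```text
[[-0.57, 0.77, -0.27, 281.16], [-0.82, -0.54, 0.18, 179.42], [-0.01, 0.33, 0.94, 1165.25], [0.0, 0.0, 0.0, 1.0]] 53.20696620386323 [-0.11772856  0.          0.          0.          0.        ]
[[-0.03, 0.99, -0.1, 452.3], [-1.0, -0.03, -0.01, -36.4], [-0.02, 0.1, 1.0, 1433.08], [0.0, 0.0, 0.0, 1.0]] 53.478626058089674 [-0.0339175  0.         0.         0.         0.       ]
{'clock': 0.1, 'q': array([-1.31254251e+00,  4.91483691e-01,  1.55938581e+00,  3.51040125e-06,
        1.09165003e+00, -1.05618174e-01]), 'qvel': array([ 3.95553166e-04, -1.55683832e-03, -1.41791990e-03,  1.90134830e-05,
       -1.91650385e-03, -1.15020775e-03]), 'joint_torque': array([ 3.37296842e-03, -6.13623190e+01, -2.58608115e+01,  6.93480601e-02,
        4.69425658e-02, -7.55608926e-05]), 'tcp_pos': array([ 222.39859977, -583.89496544,  231.13078007]), 'ee_rot': array([-2.58621085e+00,  1.78250109e+00,  1.10159121e-03]), 'force': array([ 0.03091796,  0.04480505, -0.02489688]), 'wrist_torque': array([ 0.00866322, -0.0249673 ,  0.03690986]), 'gripper_width': 0.9994855335536814}
```

View pics/s1.png

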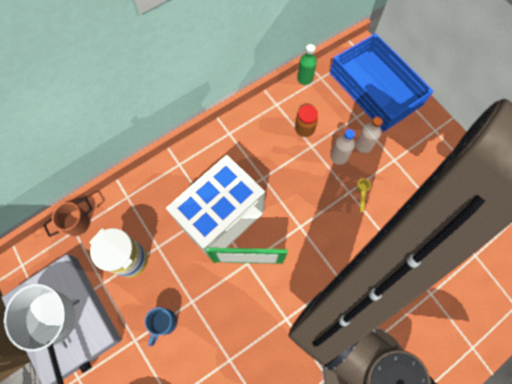

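View pics/t1.png

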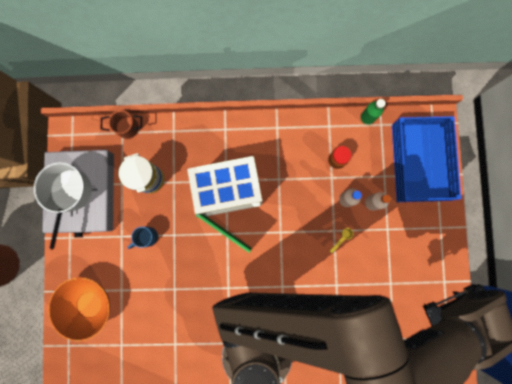

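The scene view shows the cabinet top (squares at about 170–265, 160–245) and the green door edge from (207,250) to (286,255). In the top view the cabinet is at about (225,185) and the door runs from (200,215) to (250,249). Next I fit the pose from the blue squares and the door edge.

```bash
python3 - <<'E'
from h import *
from scipy.optimize import least_squares
from scipy.optimize import linear_sum_assignment as lsa
loc=np.array([[x,y] for x in(-31,31) for y in(-64,0,64)],float)
R={'scene':(165,150,270,245),'top':(185,150,265,220)}
obs={}
for n in R:
    im=load(n);x0,y0,x1,y1=R[n];f=im['frame'][y0:y1,x0:x1].astype(int)
    m=((f[...,0]-f[...,2]>80)&(f[...,0]>120)).astype('uint8')
    k,_,s,c=cv2.connectedComponentsWithStats(m,connectivity=4)
    c=[c[i]+[x0,y0] for i in range(1,k) if s[i,4]>40]
    obs[n]=np.array([atz(im,q,198)[:2] for q in c]); print(n,len(c))
def model(p):
    c,s=np.cos(p[2]),np.sin(p[2]);return loc@np.array([[c,s],[-s,c]])+p[:2]
for ns in (['scene'],['top'],['scene','top']):
    best=None
    o=np.vstack([obs[n] for n in ns])
    p0=np.r_[obs['top'].mean(0),0]
    for y in (-.4,-.2,0,.2,.4):
        def r(p):
            M=model(p);D=np.linalg.norm(o[:,None]-M[None],axis=2);return (o-M[D.argmin(1)]).ravel()
        s=least_squares(r,[*p0[:2],y])
        if best is None or s.cost<best.cost:best=s
    print(ns,best.x,np.sqrt(2*best.cost/len(o)))
p=best.x;np.save('cab.npy',p)
c,s=np.cos(p[2]),np.sin(p[2]);Rz=np.array([[c,-s],[s,c]])
print('hinge',p[:2]+Rz@[-81,104],'closed free',p[:2]+Rz@[-81,-104])
h=p[:2]+Rz@[-81,104]
im=load('top')
for uv in((199,215),(250,248)):
    q=atz(im,uv,190)[:2];print(q,Rz.T@(q-h))
im=load('scene')
for uv in((208,249),(286,250)):
    q=atz(im,uv,190)[:2];print(q,Rz.T@(q-h))
im=load('top')
for n,uv,z in(('tub',(138,172),172),('mug',(144,237),85),('jar',(342,155),100),('ba',(380,200),165),('bb',(350,197),165)):
    print(n,atz(im,uv,z)[:2])
for n in R:
    f=load(n)['frame'];x0,y0,x1,y1=R[n];cv2.imwrite(f'pics/c_{n}.png',cv2.resize(f[y0-10:y1+50,x0-10:x1+30],None,fx=4,fy=4,interpolation=2))
E
```

```text
scene 6
top 6
['scene'] [6.07712002e+02 8.61395938e+01 1.61166239e-01] 0.21709284419799368
['top'] [6.09950321e+02 8.46333604e+01 1.61619103e-01] 0.19136254358120694
['scene', 'top'] [6.08831161e+02 8.53864771e+01 1.61392683e-01] 1.3644653805090772
hinge [512.17173472 175.01881085] closed free [545.59586756 -30.27811398]
[513.11372445 169.3954236 ] [ 0.02610939 -5.70167932]
[401.77607577   5.24651637] [-136.24221644 -149.82620581]
[509.06603238 173.50030196] [-3.30935569 -0.99971057]
[391.77365179  10.387783  ] [-145.2884881 -143.1444338]
tub [664.56105445 377.3331909 ]
mug [445.53451141 383.67574248]
jar [ 716.00305797 -326.22253831]
ba [ 547.38465206 -431.24502688]
bb [ 560.2797899  -331.70080876]
```

```bash
cat >> h.py <<'E'
from scipy.spatial.transform import Rotation as Ro
def cur():
    s=manip.state();return np.array(s['tcp_pos']),Ro.from_rotvec(s['ee_rot']),s
def plan(tgt,yaw,n,start=None,g=1):
    """n equal rows to tgt (mm) with tool down, tool x at world angle yaw"""
    p,R,_=cur()
    if start is not None: p,R=start
    c,s=np.cos(yaw),np.sin(yaw)
    G=Ro.from_matrix(np.array([[c,s,0],[s,-c,0],[0,0,-1.]]))
    rv=(R.inv()*G).as_rotvec()/n;d=(np.array(tgt)-p)/n/1000;rows=[]
    for i in range(n):
        rows.append([g]+[round(float(v),4) for v in R.inv().apply(d)]+[round(float(v),3) for v in rv]); R=R*Ro.from_rotvec(rv)
    print(rows);return np.array(tgt),R
C=np.load('cab.npy')
def w(x,y):
    c,s=np.cos(C[2]),np.sin(C[2]);return np.array([C[0]+c*x-s*y,C[1]+s*x+c*y])
E
python3 - <<'E'
from h import *
p=plan([450,-250,270],-.45,10)
plan([415,108,270],.161,8,p)
for i in range(6):
  pass
E
```

```text
[[1, -0.0231, -0.0332, -0.0039, -0.0, 0.0, -0.076], [1, -0.0205, -0.0348, -0.0039, -0.0, 0.0, -0.076], [1, -0.0178, -0.0363, -0.0039, -0.0, 0.0, -0.076], [1, -0.015, -0.0375, -0.0039, -0.0, 0.0, -0.076], [1, -0.0122, -0.0385, -0.0039, -0.0, 0.0, -0.076], [1, -0.0092, -0.0393, -0.0039, -0.0, 0.0, -0.076], [1, -0.0062, -0.0399, -0.0039, -0.0, 0.0, -0.076], [1, -0.0032, -0.0403, -0.0039, -0.0, 0.0, -0.076], [1, -0.0001, -0.0404, -0.0039, -0.0, 0.0, -0.076], [1, 0.0029, -0.0403, -0.0039, -0.0, 0.0, -0.076]]
[[1, -0.0234, -0.0384, -0.0, 0.0, 0.0, -0.076], [1, -0.0204, -0.0401, -0.0, 0.0, 0.0, -0.076], [1, -0.0173, -0.0415, -0.0, 0.0, 0.0, -0.076], [1, -0.0141, -0.0427, -0.0, 0.0, 0.0, -0.076], [1, -0.0108, -0.0437, -0.0, 0.0, 0.0, -0.076], [1, -0.0074, -0.0443, -0.0, 0.0, 0.0, -0.076], [1, -0.004, -0.0448, -0.0, 0.0, 0.0, -0.076], [1, -0.0006, -0.045, -0.0, 0.0, 0.0, -0.076]]
```

>>> move_arm([
  [1,-0.023,-0.033,-0.004,0,0,-0.076],
  [1,-0.0205,-0.035,-0.004,0,0,-0.076],
  [1,-0.018,-0.036,-0.004,0,0,-0.076],
  [1,-0.015,-0.0375,-0.004,0,0,-0.076],
  [1,-0.012,-0.0385,-0.004,0,0,-0.076],
  [1,-0.009,-0.039,-0.004,0,0,-0.076],
  [1,-0.006,-0.04,-0.004,0,0,-0.076],
  [1,-0.003,-0.04,-0.004,0,0,-0.076],
  [1,0,-0.04,-0.004,0,0,-0.076],
  [1,0.003,-0.04,-0.004,0,0,-0.076],
], grip_force=10)

```text
clock: 1.35
tcp_pos: [450.5, -240.0, 269.9]
ee_rot: [-3.065, 0.665, 0.007]
force: [0.3, 0.3, -0.8]
gripper_width: 0.028
```

```bash
python3 - <<'E'
from h import *
plan([415,108,270],.161,9)
E
```

```text
[[1, -0.0196, -0.0336, 0.0002, -0.001, 0.0, -0.065], [1, -0.0174, -0.0348, 0.0002, -0.001, 0.0, -0.065], [1, -0.0151, -0.0358, 0.0002, -0.001, 0.0, -0.065], [1, -0.0127, -0.0367, 0.0001, -0.001, 0.0, -0.065], [1, -0.0103, -0.0375, 0.0001, -0.001, 0.0, -0.065], [1, -0.0078, -0.0381, 0.0001, -0.001, 0.0, -0.065], [1, -0.0053, -0.0385, 0.0001, -0.001, 0.0, -0.065], [1, -0.0028, -0.0388, 0.0, -0.001, 0.0, -0.065], [1, -0.0002, -0.0389, 0.0, -0.001, 0.0, -0.065]]
```

>>> move_arm([
  [1,-0.0195,-0.0335,0,0,0,-0.065],
  [1,-0.0175,-0.035,0,0,0,-0.065],
  [1,-0.015,-0.036,0,0,0,-0.065],
  [1,-0.0125,-0.0365,0,0,0,-0.065],
  [1,-0.0105,-0.0375,0,0,0,-0.065],
  [1,-0.008,-0.038,0,0,0,-0.065],
  [1,-0.0055,-0.0385,0,0,0,-0.065],
  [1,-0.003,-0.039,0,0,0,-0.065],
  [1,0,-0.039,0,0,0,-0.065],
])

```text
clock: 2.48
tcp_pos: [409.9, 119.4, 271.1]
ee_rot: [-3.122, -0.279, 0.007]
force: [-0.7, -0.2, 0.4]
gripper_width: 0.005
```

```bash
python3 - <<'E'
from h import *
plan([412,112,162],.161,4)
print(cur()[:2])
for n in('wrist','top'):
    im=grab(n,f'pics/{n}2.png')
E
```

```text
[[1, 0.0003, 0.0021, 0.0273, -0.002, 0.001, 0.004], [1, 0.0003, 0.0021, 0.0273, -0.002, 0.001, 0.004], [1, 0.0002, 0.002, 0.0273, -0.002, 0.001, 0.004], [1, 0.0002, 0.002, 0.0273, -0.002, 0.001, 0.004]]
(array([409.93765364, 119.42885497, 271.10139555]), Rotation.from_matrix(array([[ 0.98418265,  0.17708298, -0.00511099],
                            [ 0.17711547, -0.98416646,  0.00681814],
                            [-0.00382269, -0.00761553, -0.99996369]])))
```

View pics/wrist2.png

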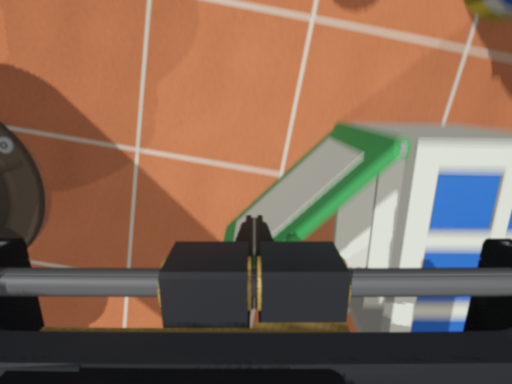

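The wrist view shows the door's outer face from the hinge at (400,150) to about (235,235), with the shut fingertips near (255,220). I check the drop point against the door in this view.

```bash
python3 - <<'E'
from h import *
im=load('wrist')
h=np.array([-81,104.])
def door(th,r,off,z):
    q=h+r*np.array([-np.sin(th),-np.cos(th)])+off*np.array([-np.cos(th),np.sin(th)]);return np.r_[w(*q),z]
for th in(.7,.77,.84):
    print(th,proj(im,[door(th,r,o,z) for r,o,z in((0,5,190),(60,5,190),(120,5,190),(60,5,4))]).round().tolist())
    print(' clearance coords of (412,112):')
    p=np.array([412,112])-w(*h); c,s=np.cos(C[2]),np.sin(C[2]); q=np.array([c*p[0]+s*p[1],-s*p[0]+c*p[1]])
    print(q@[-np.sin(th),-np.cos(th)],q@[-np.cos(th),np.sin(th)])
print(proj(im,[[412,112,145],[410,119,254]]))
E
```

```text
0.7 [[395.0, 150.0], [339.0, 206.0], [287.0, 258.0], [304.0, 162.0]]
 clearance coords of (412,112):
105.47903946875448 53.66487855248959
0.77 [[395.0, 149.0], [335.0, 203.0], [280.0, 251.0], [302.0, 160.0]]
 clearance coords of (412,112):
108.97419573579519 46.15594892363405
0.84 [[396.0, 149.0], [332.0, 199.0], [274.0, 244.0], [300.0, 157.0]]
 clearance coords of (412,112):
111.93559644732386 38.42094748033131
[[254.59558484 192.76153308]
 [253.09412023 233.62079756]]
```

>>> move_arm([
  [1,0,0.002,0.0275,0,0,0.004],
  [1,0,0.002,0.0275,0,0,0.004],
  [1,0,0.002,0.0275,0,0,0.004],
  [1,0,0.001,0.0275,0,0,0.004],
  [1,0,0,0,0,0,0],
])

```text
clock: 3.2
tcp_pos: [410.6, 112.9, 158.2]
ee_rot: [-3.124, -0.255, 0.007]
force: [-0.5, 1.1, 0.7]
gripper_width: 0.007
```

```bash
cat >> h.py <<'E'
hg=np.array([-81,104.])
def door(th,r,off,z):
    q=hg+r*np.array([-np.sin(th),-np.cos(th)])+off*np.array([-np.cos(th),np.sin(th)]);return np.r_[w(*q),z]
def tip(th,r,z): return door(th,r,5+12*np.cos(th)+10*np.sin(th),z)
def loc(p):
    d=np.array(p[:2])-C[:2];c,s=np.cos(C[2]),np.sin(C[2]);return np.array([c*d[0]+s*d[1],-s*d[0]+c*d[1]])
E
python3 - <<'E'
from h import *
p,R,s=cur();print(p,loc(p),s['force'])
st=plan(tip(.75,112,162),.161,2)
st=plan(tip(.6,115,162),.161,2,st)
st=plan(tip(.45,118,162),.161,2,st)
st=plan(tip(.3,121,162),.161,2,st)
st=plan(tip(.15,124,162),.161,2,st)
E
```

```text
[410.57098301 112.86936734 158.16565513] [-191.26737087   58.98474707] [-0.53223238  1.06269307  0.71977747]
[[1, 0.0094, 0.0114, -0.002, -0.004, 0.002, 0.001], [1, 0.0094, 0.0114, -0.002, -0.004, 0.002, 0.001]]
[[1, 0.0048, 0.0077, -0.0, -0.0, -0.0, 0.0], [1, 0.0048, 0.0077, -0.0, -0.0, -0.0, 0.0]]
[[1, 0.0062, 0.0071, 0.0, 0.0, -0.0, 0.0], [1, 0.0062, 0.0071, 0.0, 0.0, -0.0, 0.0]]
[[1, 0.0076, 0.0062, -0.0, -0.0, 0.0, 0.0], [1, 0.0076, 0.0062, -0.0, -0.0, 0.0, 0.0]]
[[1, 0.0088, 0.005, -0.0, -0.0, -0.0, 0.0], [1, 0.0088, 0.005, -0.0, -0.0, -0.0, 0.0]]
```

>>> move_arm([
  [1,0.0095,0.0115,0,0,0,0],
  [1,0.0095,0.0115,0,0,0,0],
  [1,0.005,0.0075,0,0,0,0],
  [1,0.005,0.0075,0,0,0,0],
  [1,0.006,0.007,0,0,0,0],
  [1,0.006,0.007,0,0,0,0],
  [1,0.0075,0.006,0,0,0,0],
  [1,0.0075,0.006,0,0,0,0],
  [1,0.009,0.005,0,0,0,0],
  [1,0.009,0.005,0,0,0,0],
])

```text
clock: 4.45
tcp_pos: [502.6, 47.0, 160.5]
ee_rot: [-3.124, -0.254, 0.0]
force: [-0.1, 0.4, 0.3]
gripper_width: 0.004
```

```bash
python3 - <<'E'
from h import *
p,R,s=cur();print(p,loc(p),s['force'])
st=plan([*w(-100,-22),p[2]],.161,2)
E
```

```text
[502.64706832  47.01701952 160.45997923] [-110.96987307  -20.80779046] [-0.06739555  0.39509964  0.2883912 ]
[[1, 0.0055, 0.0006, -0.0, -0.003, -0.0, 0.001], [1, 0.0055, 0.0006, -0.0, -0.003, -0.0, 0.001]]
```

>>> move_arm([
  [1,0.0055,0,0.0005,0,0,0],
  [1,0.0055,0,0.0005,0,0,0],
  [1,0.003,0,0.0003,0,0,0],
])

```text
clock: 4.82
tcp_pos: [517.8, 49.3, 158.9]
ee_rot: [-3.124, -0.254, 0.0]
force: [-0.4, -0.5, -0.8]
gripper_width: 0.004
```

```bash
python3 - <<'E'
from h import *
p,R,s=cur();print(p,loc(p),s['force'],loc(np.array(s['force'][:2])+C[:2]))
im=grab('top','pics/top3.png')
cv2.imwrite('pics/top3c.png',cv2.resize(im['frame'][130:270,160:300],None,fx=4,fy=4,interpolation=2))
E
```

```text
[517.8272825   49.28703484 158.94246395] [-95.62215873 -21.00662859] [-0.40695724 -0.48571564 -0.75403656] [-0.47971968 -0.41400834]
```

View pics/top3c.png

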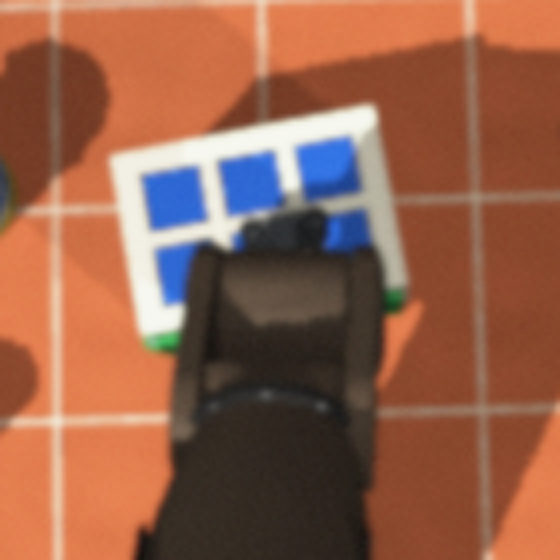

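The crop shows the door (green strip from (145,340) to (405,298)) nearly flush. I keep pushing in small steps until the stop is felt.

>>> move_arm([
  [1,0.002,0,0,0,0,0],
  [1,0.002,0,0,0,0,0],
])

```text
clock: 5.12
tcp_pos: [520.3, 49.7, 158.8]
ee_rot: [-3.125, -0.255, 0.007]
force: [-9.3, -4.8, 6.2]
gripper_width: 0.009
```

>>> move_arm([
  [1,0.002,0,0,0,0,0],
  [1,0,0,0,0,0,0],
])

```text
clock: 5.38
tcp_pos: [519.4, 49.4, 158.9]
ee_rot: [-3.125, -0.256, 0.017]
force: [-6.9, -3.9, 4.8]
gripper_width: 0.006
```

>>> move_arm([
  [1,-0.015,0,0,0,0,0],
  [1,-0.025,0,0,0,0,0],
  [1,0,0,-0.04,0,0,0],
  [1,0,0,-0.04,0,0,0],
  [1,0,0,0,0,0,0],
])

```text
clock: 6.0
tcp_pos: [476.5, 42.5, 240.9]
ee_rot: [-3.125, -0.256, 0.017]
force: [0.4, 0.1, -1.1]
gripper_width: 0.003
```

```bash
python3 - <<'E'
from h import *
p,R,s=cur();print(p,loc(p),s['force'])
st=plan([*w(-31,0),235],.161,3)
im=grab('top','pics/top4.png')
cv2.imwrite('pics/top4c.png',cv2.resize(im['frame'][130:270,160:300],None,fx=4,fy=4,interpolation=2))
E
```

```text
[476.47646019  42.53329972 240.93191077] [-137.52088181  -21.02780971] [ 0.42135535  0.05715752 -1.06584795]
[[1, 0.0355, -0.0069, 0.0017, -0.002, 0.003, 0.001], [1, 0.0355, -0.007, 0.0018, -0.002, 0.003, 0.001], [1, 0.0355, -0.007, 0.0019, -0.002, 0.003, 0.001]]
```

View pics/top4c.png

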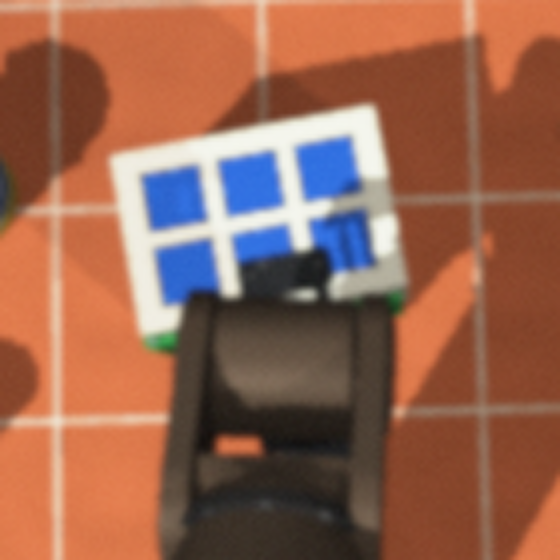

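The door stays shut at both visible ends, (160,340) and (400,298). Now I probe square (-31, 0).

>>> move_arm([
  [1,0.0355,-0.007,0.001,0,0.003,0],
  [1,0.0355,-0.007,0.002,0,0.003,0],
  [1,0.0355,-0.007,0.002,0,0.003,0],
  [1,0,0,0.009,0,0,0],
  [1,0,0,0.007,0,0,0],
  [1,0,0,0,0,0,0],
])

```text
clock: 6.8
tcp_pos: [575.9, 81.5, 215.4]
ee_rot: [-3.123, -0.256, 0.011]
force: [0.6, -0.7, 0.4]
gripper_width: 0.005
```

```bash
python3 - <<'E'
from h import *
p,R,s=cur();print(p,loc(p),s['force'])
E
```

```text
[575.8946507   81.5241946  215.44467034] [-33.12912395   1.48057494] [ 0.63391095 -0.67802066  0.4361631 ]
```

Positioned at the touch height; pressing in small steps.

>>> move_arm([
  [1,0,0,0.002,0,0,0],
  [1,0,0,0.002,0,0,0],
])

```text
clock: 7.05
tcp_pos: [575.7, 81.4, 215.2]
ee_rot: [-3.123, -0.255, 0.0]
force: [-3.4, 2.3, 24.8]
gripper_width: 0.005
```

>>> move_arm([
  [1,0,0,0.002,0,0,0],
  [1,0,0,0,0,0,0],
])

```text
clock: 7.3
tcp_pos: [574.9, 81.2, 215.5]
ee_rot: [-3.123, -0.255, -0.008]
force: [-0.5, 0.2, 1.0]
gripper_width: 0.007
```

A blank: it resists with 25 N at TCP z 215.2. On to (-31, +64).

>>> move_arm([
  [1,0,0,-0.013,0,0,0],
  [1,0.0015,-0.032,0,0,0,0],
  [1,0.0015,-0.032,0,0,0,0],
  [1,0,0,0.006,0,0,0],
  [1,0,0,0.0055,0,0,0],
  [1,0,0,0,0,0,0],
])

```text
clock: 8.05
tcp_pos: [564.2, 143.7, 216.8]
ee_rot: [-3.124, -0.251, 0.0]
force: [0.4, -0.9, 0.0]
gripper_width: 0.005
```

```bash
python3 - <<'E'
from h import *
p,R,s=cur();print(p,loc(p),s['force'])
E
```

```text
[564.24486923 143.73027735 216.79913674] [-34.63143134  64.75029291] [ 0.35731369 -0.87316767  0.03297821]
```

>>> move_arm([
  [1,0.002,0,0.002,0,0,0],
  [1,0,0,0.002,0,0,0],
  [1,0,0,0.002,0,0,0],
])

```text
clock: 8.43
tcp_pos: [566.0, 143.4, 215.2]
ee_rot: [-3.122, -0.248, -0.002]
force: [-7.3, 2.1, 18.6]
gripper_width: 0.003
```

Blank again (19 N, stuck at 215.2). Next is (+31, +64).

>>> move_arm([
  [1,0,0,-0.013,0,0,0],
  [1,0.032,0,0,0,0,0],
  [1,0.032,0,0,0,0,0],
  [1,0,0,0.006,0,0,0],
  [1,0,0,0.006,0,0,0],
  [1,0,0,0,0,0,0],
])

```text
clock: 9.18
tcp_pos: [630.5, 151.5, 218.4]
ee_rot: [-3.123, -0.244, -0.003]
force: [-0.2, 0.1, -0.3]
gripper_width: 0.005
```

```bash
python3 - <<'E'
from h import *
p,R,s=cur();print(p,loc(p),s['force'])
E
```

```text
[630.54573093 151.47814368 218.4163898 ] [32.05284142 61.74339062] [-0.24379463  0.0848394  -0.31943529]
```

>>> move_arm([
  [1,0,0,0.002,0,0,0],
  [1,0,0,0.002,0,0,0],
  [1,0,0,0.002,0,0,0],
])

```text
clock: 9.55
tcp_pos: [630.0, 151.4, 215.3]
ee_rot: [-3.123, -0.245, -0.008]
force: [-7.0, -1.9, 21.8]
gripper_width: 0.004
```

Blank. Next is (+31, 0), with yaw corrected slightly.

>>> move_arm([
  [1,0,0,-0.013,0,0,0],
  [1,0,0.031,0,0,0,0],
  [1,0,0.031,0,0,0,0],
  [1,0,0,0.006,0,0,0],
  [1,0,0,0.006,0,0,0],
  [1,0,0,0,0,0,0],
])

```text
clock: 10.3
tcp_pos: [639.6, 90.4, 218.4]
ee_rot: [-3.122, -0.247, -0.012]
force: [0.3, 0.1, 0.6]
gripper_width: 0.007
```

```bash
python3 - <<'E'
from h import *
p,R,s=cur();print(p,loc(p),s['force'])
E
```

```text
[639.63554757  90.3952109  218.36021788] [ 3.12089344e+01 -6.40504974e-03] [0.33241587 0.0696957  0.56390304]
```

>>> move_arm([
  [1,0,0,0.002,0,0,0],
  [1,0,0,0.002,0,0,0],
  [1,0,0,0.002,0,0,0],
])

```text
clock: 10.68
tcp_pos: [639.6, 91.4, 215.3]
ee_rot: [-3.123, -0.251, -0.015]
force: [-8.2, -3.9, 21.8]
gripper_width: 0.007
```

Blank. Next is (+31, -64).

>>> move_arm([
  [1,0,0,-0.013,0,0,0],
  [1,0,0.032,0,0,0,0],
  [1,0,0.032,0,0,0,0],
  [1,0,0,0.006,0,0,0],
  [1,0,0,0.006,0,0,0],
  [1,0,0,0,0,0,0],
])

```text
clock: 11.42
tcp_pos: [650.2, 29.6, 217.6]
ee_rot: [-3.123, -0.256, -0.019]
force: [-0.5, -0.8, -0.4]
gripper_width: 0.004
```

```bash
python3 - <<'E'
from h import *
p,R,s=cur();print(p,loc(p),s['force'])
E
```

```text
[650.22661087  29.63124164 217.57356705] [ 31.89801974 -61.68262205] [-0.49508784 -0.84508314 -0.44278329]
```

>>> move_arm([
  [1,0,0,0.002,0,0,0],
  [1,0,0,0.002,0,0,0],
  [1,0,0,0.002,0,0,0],
])

```text
clock: 11.8
tcp_pos: [650.3, 30.7, 212.0]
ee_rot: [-3.123, -0.259, -0.02]
force: [-1.1, -2.5, 2.6]
gripper_width: 0.006
```

It gives: z is 212 at about 3 N, so this is the lock. Press on to the stop.

>>> move_arm([
  [1,0,0,0.002,0,0,0],
  [1,0,0,0.002,0,0,0],
  [1,0,0,0.002,0,0,0],
])

```text
clock: 12.18
tcp_pos: [650.3, 30.7, 206.0]
ee_rot: [-3.123, -0.259, -0.02]
force: [-2.2, -1.4, 2.5]
gripper_width: 0.003
```

>>> move_arm([
  [1,0,0,0.002,0,0,0],
  [1,0,0,0.002,0,0,0],
])

```text
clock: 12.42
tcp_pos: [650.4, 30.6, 205.1]
ee_rot: [-3.124, -0.259, -0.023]
force: [-8.6, -0.7, 23.3]
gripper_width: 0.008
```

It stops at 205.1, 10 mm down, with 23 N. Retreat straight up and check the result.

>>> move_arm([
  [1,0,0,0.001,0,0,0],
  [1,0,0,-0.02,0,0,0],
  [1,0,0,-0.05,0,0,0],
  [1,0,0,-0.05,0,0,0],
  [1,-0.06,0.02,-0.02,0,0,0],
  [1,-0.06,0.04,0,0,0,0],
  [1,-0.06,0.06,0,0,0,0],
  [1,-0.03,0.06,0,0,0,0],
  [1,0,0.06,0,0,0,0],
  [1,0,0.06,0,0,0,0],
])

```text
clock: 13.68
tcp_pos: [511.8, -272.9, 341.3]
ee_rot: [-3.121, -0.268, -0.029]
force: [1.0, -0.7, -0.4]
gripper_width: 0.006
```

>>> move_arm([
  [1,0,0.05,0,0,0,0],
  [1,0,0.03,0,0,0,0],
  [1,0,0,0,0,0,0],
])

```text
clock: 14.05
tcp_pos: [525.6, -357.8, 338.1]
ee_rot: [-3.119, -0.262, -0.029]
force: [0.9, 1.0, 0.2]
gripper_width: 0.004
```

```bash
python3 - <<'E'
from h import *
print(manip.state()['force'],manip.state()['tcp_pos'])
a=grab('scene','pics/s5.png');b=grab('top','pics/t5.png')
A=cv2.resize(a['frame'][60:360,60:400],None,fx=1.2,fy=1.2);B=cv2.resize(b['frame'][130:270,170:270],(285,400),interpolation=2)
o=np.zeros((400,A.shape[1]+285,3),'uint8');o[:A.shape[0],:A.shape[1]]=A;o[:,A.shape[1]:]=B;cv2.imwrite('pics/end.png',o)
for n,im in(('scene',a),('top',b)):
    print(n,proj(im,[door(0,r,o,190) for r,o in((0,5),(208,5),(208,-5))]).round(1).tolist())
E
```

```text
[0.85400461 1.0327016  0.20287942] [ 525.55536761 -357.80078376  338.0889234 ]
scene [[208.2, 249.7], [265.5, 196.4], [262.9, 193.9]]
top [[197.6, 216.8], [260.0, 204.9], [259.4, 201.9]]
```

View pics/end.png

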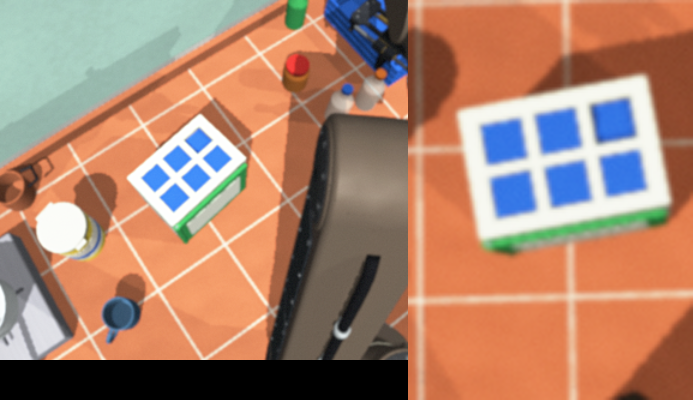

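The final view shows the door flush: its edges match the predicted shut positions within about 1–2 px. The pressed square at (613,120) is visibly deeper, and the tub, mug, jar and bottles are standing. Handing in.

```bash
python3 -c "
from rig import manip
print(manip.state()['clock']);print(manip.job_done())"
```

```text
14.15
the job is handed in; nothing more can be done
None
```

The door is shut and the child lock is pressed fully in. I handed the job in at 14.2 s on the robot's clock.

- **Door:** I pushed it shut with the outside of the closed fingers until it met its stop at about 10 N. The finger was pressing slightly down on the door at the stop, not lifting it. I did not measure the hinge-pin lift directly. In the final pictures the door edges lie within about 2 px of where a shut door should be.
- **Child lock:** Four squares were blanks, each staying at the same height under 19–25 N. The square at x = +31, y = -64 mm gave at about 3 N and stopped 10 mm down at 23 N. It looks deeper than the others in the last picture.
- **Bystanders:** In the last pictures the tub, mug, jar and bottles stand where they were. The arm hid the scoop, so I did not re-check it, but the tool only ever passed well above it.
- **Disagreements:**
  - The two cameras put the cabinet about 2 mm apart.
  - The door's stop was felt about 4 mm further in than I had calculated. I put that down to calibration and finger thickness.

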